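# Snap the battery pack into a respirator blower

## Task

Fit the loose battery pack into the open bay of the respirator blower: with the pack tilted, feel its tongue end down into the bay and under the lip first, then rock it down and press the heel end until the pack lies flat and the latch snaps over it. Handle the blower gently, never forcing the pack, and leave the other things on the bench where they are.

Things in the scene. Friction and masses are not known exactly. Their poses are not given: they have to be found in the camera images.
- battery_center (a point): Centre of the loose black battery pack, half-way up (20 mm above its underside). A block 100 x 52 x 40 mm, about 0.36 kg, lying flat on the bench, underside down. x points along its length to the toe (tongue) end, z out of its top. It is held by its plain sides, 52 mm apart. Seated, it lies 20 mm above the bay's floor.
- battery_toe (a point): Tip of the pack's tongue, mid-width on its underside, 58 mm from the pack's middle; axes as the pack's. The tongue is flat, at the very bottom of the toe end: sticks out 8 mm, 36 mm wide, 5 mm thick.
- battery_heel (a point): Bottom edge of the pack's heel end, mid-width, 50 mm from the middle, opposite the tongue. Here the lowest 12 mm stick out as a 7 mm step (the heel), which the latch hooks over; above it the block ends 43 mm from the middle.
- seat (a point): Where the centre of the bay's floor would be if the grey respirator blower lay centred in its bench cradle; 52 mm above the bench, x to the bay's toe end, -x to the latch, z up. The blower is gripped in the cradle square but off-centre: the real bay is up to 7 mm off along x and along y, and stays there. Find it by feel or sight.
- cradle: Aluminium cradle bolted to the bench, below the seat, axes as the seat's, with the blower in it: housing 184 mm long, y from -48 to 52 mm, top 66 mm above the bench. Bay in its top: 102 long, 54 wide, 14 mm deep, sharp rims, so the pack has 1 mm to spare all round and stands 26 mm proud. At +y a round turbine, 7 mm above the rim. It stands 30 N at most.
- toe_wall (a point): Middle of the top edge of the bay's toe wall if the blower lay centred (it is off like the bay): 51 mm from the seat along x, at rim level. Below, at floor level, a slot 40 wide, 8.5 high, 10 mm deep takes the tongue; the 5.5 mm above it is the lip. The pack fits only tilted toe down, at first 14 to 20 degrees, so that the heel stays above the latch.
- latch (a joint): Give of the black spring latch at the bay's heel end: 0 m at rest, to 0.008 m pushed back. Nose 30 mm wide, 4 mm over the pocket, underside 13.5 mm above the floor, sloping top from 15 to 24 mm; tab to 30 mm. Spring 3 N plus 0.6 N/mm. Pressing the pack's heel end down with 6 to 12 N drives it back 4 mm; the pack drops flat and it snaps over the heel.
- battery: The same battery pack; origin at the middle of its underside, axes as its centre's.
- gun: Bystander: a copper-coloured spray gun lying on the bench, 0.15 m long; origin under its barrel.
- squeeze: Bystander: a white squeeze bottle, 56 mm across, 150 mm tall; origin under its middle.
- mixcup: Bystander: a lidded paint mixing cup, 84 mm across, 100 mm tall; origin under its middle.
- filter: Bystander: a white round filter cartridge, 88 mm across, 39 mm tall; origin under its middle.
There are look-alikes about, which are no part of the job. Leave any orange or pink look-alike of the battery alone.

How it is judged:
On the way:
1. the tongue end of the pack is down at the floor of the bay while the heel end is still held up (x of battery_toe in the frame of seat between 0.038 and 0.069 m and y of battery_toe in the frame of seat between -0.01 and 0.01 m and z of battery_toe in the frame of seat below 0.008 m and angle between the z axis of battery_center and the z axis of seat, either way round above 0.1 rad), for 0.1 s.
At the end, for the whole second after the job is handed in: The pack lies flat in the bay (within 2 degrees, within 2 mm of its seated height, its centre within 10 mm of the seat along and across, as the blower may lie off-centre), the latch is back within 1.5 mm of rest over the heel, and the pack is still and released (x of battery_center in the frame of seat between -0.01 and 0.01 m and y of battery_center in the frame of seat between -0.01 and 0.01 m and z of battery_center in the frame of seat between 0.018 and 0.022 m and angle between the z axis of battery_center and the z axis of seat, either way round below 0.035 rad and value of joint latch below 0.0015 m and linear speed of battery below 0.01 m/s); the robot touches nothing.
It fails at once if the blower, its bay, its latch or the cradle takes more than 30 N (contact force between cradle and anything else above 30 N).
It fails at once if a bystander (spray gun, squeeze bottle, mixing cup, filter cartridge) is moved by more than 30 mm (distance of any of gun, squeeze, mixcup, filter from where it was at the start of the episode above 0.03 m).
It also fails if it takes over 72 s, if anything falls off the work surface, if the arm or the gripper's body presses on something with over 40 N, if the wrist force passes 120 N, or if a joint passes its speed limit or range.

## Robot

A 6-joint arm with a two-finger parallel gripper is mounted at the origin on the work surface. World frame = base frame: x ahead of the robot, y to its left, z up, the work surface at z = 0. Lengths are in m, angles in rad, forces in N, time in s.
With the tool pointing down it reaches from about 0.375 to 0.9 m from the base axis. Payload 3.1 kg.
Tool frame: the origin (TCP) lies midway between the tips of the shut fingers; the grasp point (between the pads) lies 19 mm behind it (manip.grasp_offset is the distance from the TCP to the grasp point, in m); z points along the fingers, y is the line along which they close (so a half turn about z gives the same grasp; the last joint's range is limited). The gripper opens to 85 mm and grips with 20 to 120 N. Pads are 22 mm wide; open, the fingers measure 114 mm over their backs; the gripper's body (76 mm by 85 mm) begins 54 mm behind the grasp point. The pads swing forward as they close: fully open they stand 13 mm farther back than shut.
Start: joints at [-1.304, 0.527, 1.433, -0, 1.181, -0.178], TCP at [0.27, -0.564, 0.205] pointing down, gripper open.
Joint ranges: [-3.08, 3.08], [-0.75, 2.2], [0.22, 2.44], [-1.43, 4.57], [0, 2.65], [-2.85, 2.85]. Speed limits (rad/s): [2.79, 2.79, 3.14, 3.14, 3.14, 3.14].

## Interface

Orientations are given as a unit quaternion [x, y, z, w].
In Python, from station import sensors, cams, order, manip gives the robot as it stands.
- The arm moves only by the tool move_arm, never from a script. Its argument "targets" is a list of rows, each an object of numbers: "dx", "dy", "dz": the shift along the world's x, y, z normalised to -1 to 1, where 1 is 25 mm; "rx", "ry", "rz": the turn, a rotation vector about the world's x, y, z normalised to -1 to 1, where 1 is 30 degrees. A call has exactly 10 rows; each row shifts and turns the commanded pose from where the row before left it; what a row does not reach is not made up. A row lasts 1/8 s, in which the tool goes at most 62.5 mm and 10.7 degrees, less where a joint would pass 70% of its speed; a pose out of reach is approached as far as the arm can. A call with a number of a shift or a turn outside -1 to 1 is refused whole. A call with a gripper value outside its range is refused whole. "claw" is the opening in per cent of the stroke, from 0 (shut) to 100 (fully open), set as the call begins (left out, the last holds). The fingers move at their own pace and stop on an object; "newtons" is the grip in N (left out, the last holds). Time passes only in rows, so rows that do not move let the fingers close, or fill a call up. It gives the time, the measured TCP pose, the force, the opening and the grip force at its end, in the units of the state.
- sensors.sense(): the state, without advancing time (a new reading comes with each control period).
- cams.snapshot(name): name is "scene" or "top" or "wrist"; returns the picture (400x640x3 uint8, red, green, blue); there is no depth.
- cams.camera_model(name): a dict with "fx", "fy", "cx", "cy" (pixels), "extrinsics" (4x4, takes a point from world to camera coordinates). Camera axes: x right, y down, z forward; pixel columns grow to the right and rows downward; lengths in m; the calibration is good to about 2 mm. A picture is of the moment at which its call begins: read the wrist's pose just before it. camera_model takes no time and is no camera call; for the wrist camera it gives the pose at the moment of the call.
- order.sign_off(): hands the job in; it is judged then, once.
The state is a dict: "t": time; "q": joint angles; "qd": joint speeds; "tau": joint torques, N m; "tcp_pos": TCP position; "tool_rot": TCP orientation; "force": force on the tool from outside, world axes, zero at the start; "ft_torque": the same for the moment, N m; "finger_gap": opening from 0.0 (shut) to 1.0 (fully open); "gripper_force": force on a finger pad.
Only numpy, scipy, OpenCV 4.12 (cv2) and the standard library are available. Lean on these libraries where they do the work, as an engineer would, in place of code of your own. Each camera call takes 0.05 s, during which the arm holds its last target. There are 200 camera calls.

## Working session

There is one attempt and no reset: what is moved stays moved. The work goes in short steps, Python scripts to look and compute and a tool call to move; the robot and the scene stay as the last step left them, time stands still between calls to the robot, and variables do not carry over. Pictures are saved under pics/ and viewed, at most 10 in all, crops included, and the job is handed in when it is done.

Besides the shell and the picture viewer there is one more tool, called after "Emit:" as name(argument=value, ...) on one line, values as JSON. move_arm: Moves the arm, as the interface text tells. Scaled input: -1 to 1 covers 25 mm each way for a shift and 30 degrees each way for a turn. Its arguments: {"type":"object","properties":{"targets":{"type":"array"},"claw":{"type":"number"},"newtons":{"type":"number"}},"required":["targets"]}

```bash
mkdir -p pics; ls; python3 - <<'E'
from station import sensors, cams, order, manip
import cv2,numpy as np
s=sensors.sense();print(s['t'],s['tcp_pos'],s['tool_rot'],manip.grasp_offset)
a=cams.snapshot('top');b=cams.snapshot('scene')
cv2.imwrite('pics/top.png',a[:,:,::-1]);cv2.imwrite('pics/scene.png',b[:,:,::-1])
for n in('top','scene'):
  m=cams.camera_model(n);print(n,m['fx'],m['fy'],m['cx'],m['cy']);print(np.round(m['extrinsics'],4).tolist())
E
```

```text
pics
0.0 [ 0.26932621 -0.56317617  0.20354779] [ 9.75257351e-01  2.21070124e-01 -5.05611698e-05 -1.04711049e-03] 0.0187
top 377.96751561523075 377.96751561523075 319.1255149819349 199.3822684489025
[[-0.0141, -0.9997, -0.0204, 0.0255], [-0.9894, 0.0169, -0.1442, 0.5637], [0.1445, 0.0181, -0.9893, 1.2123], [0.0, 0.0, 0.0, 1.0]]
scene 420.51690542124106 420.51690542124106 315.60034778878713 203.5798651606588
[[-0.7714, 0.6364, -0.0011, 0.4241], [0.398, 0.4812, -0.7811, -0.1767], [-0.4965, -0.6029, -0.6245, 1.4855], [0.0, 0.0, 0.0, 1.0]]
```

View pics/top.png

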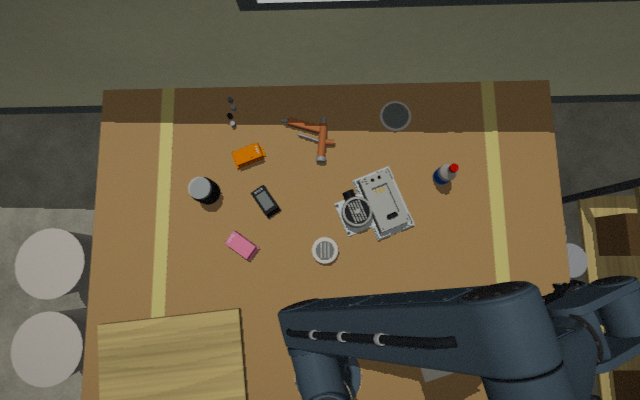

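View pics/scene.png

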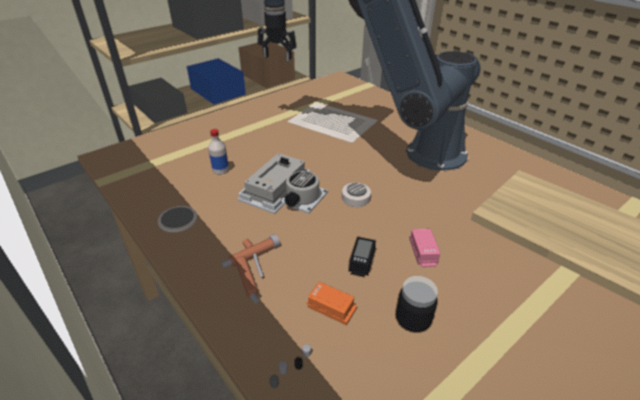

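Candidates for the pack in the top view: black (265,201), orange (248,155) and pink (241,245). By the description I take the black one; now a close crop to check it.

```bash
cat > h.py <<'E'
import numpy as np,cv2
from scipy.spatial.transform import Rotation as R
from station import sensors,cams,manip
def ray(m,px,z):
    E=np.array(m['extrinsics']);Rm=E[:3,:3];c=-Rm.T@E[:3,3]
    px=np.atleast_2d(px).astype(float)
    d=np.c_[(px[:,0]-m['cx'])/m['fx'],(px[:,1]-m['cy'])/m['fy'],np.ones(len(px))]@Rm
    return c+d*((z-c[2])/d[:,2])[:,None]
def proj(m,P):
    E=np.array(m['extrinsics']);p=np.atleast_2d(P)@E[:3,:3].T+E[:3,3]
    return np.c_[p[:,0]/p[:,2]*m['fx']+m['cx'],p[:,1]/p[:,2]*m['fy']+m['cy']]
E
python3 - <<'E'
from h import *
a=cv2.imread('pics/top.png');b=cv2.imread('pics/scene.png')
f=lambda i,x,y,w,h:cv2.resize(i[y:y+h,x:x+w],(400,300),interpolation=cv2.INTER_CUBIC)
o=np.vstack([np.hstack([f(a,232,172,64,48+12)if 0 else f(a,233,177,64,48),f(a,320,158,112,84)]),np.hstack([f(b,330,225,80,60),f(b,228,145,112,84)])])
cv2.imwrite('pics/crop.png',o)
m=cams.camera_model('top')
g=a.max(2);k=(g<70).astype(np.uint8);k[:, :245]=0;k[:,285:]=0;k[:180]=0;k[225:]=0
c=max(cv2.findContours(k,0,2)[0],key=cv2.contourArea)
print(cv2.minAreaRect(c),ray(m,cv2.boxPoints(cv2.minAreaRect(c)),0.04).round(3).tolist())
print(ray(m,[[265,201]],.04))
print('rim',ray(m,[[357,174],[388,167],[413,224],[382,238]],0.066).round(3).tolist())
E
```

```text
((265.4520568847656, 201.39633178710938), (31.659526824951172, 15.472984313964844), 55.7131233215332) [[0.591, 0.247, 0.04], [0.62, 0.204, 0.04], [0.53, 0.144, 0.04], [0.502, 0.187, 0.04]]
[[0.56186964 0.19696865 0.04      ]]
rim [[0.642, -0.109, 0.066], [0.664, -0.211, 0.066], [0.476, -0.283, 0.066], [0.432, -0.183, 0.066]]
```

View pics/crop.png

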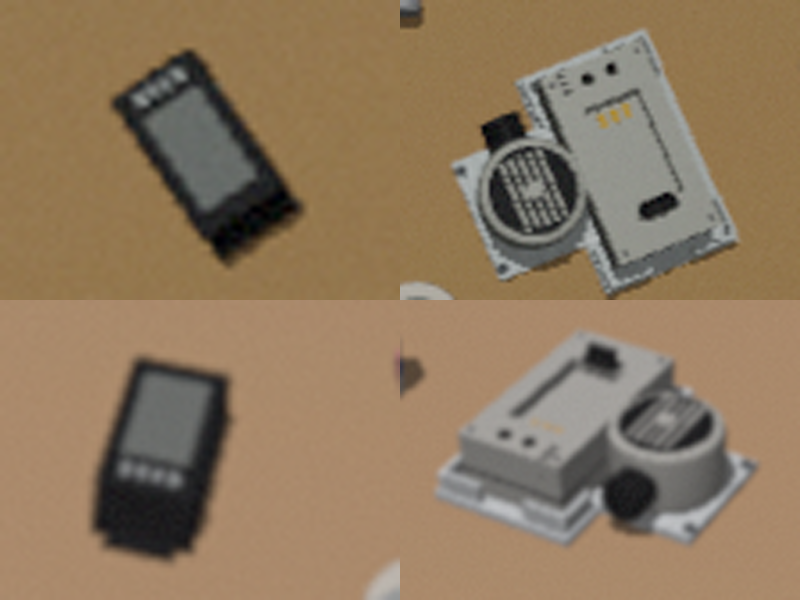

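The crop confirms it: the black pack with the grey label at (265,201). The marked, tongued end (toe) points up-left in the top view, and the black step (heel) is at the lower right. The bay's latch (black) is at about (386,215) and the gold contacts at the toe end are at about (377,190). The turbine is on the left. I'll look at the blower from above on the way.

Emit:
move_arm(targets=[{"dx": 0.5,"dy": 0.72,"dz": 0.2},{"dx": 0.5,"dy": 0.72,"dz": 0.2},{"dx": 0.5,"dy": 0.72,"dz": 0.2},{"dx": 0.5,"dy": 0.72,"dz": 0.2},{"dx": 0.5,"dy": 0.72,"dz": 0.2},{"dx": 0.5,"dy": 0.72,"dz": 0.2},{"dx": 0.5,"dy": 0.72,"dz": 0.2},{"dx": 0.5,"dy": 0.72,"dz": 0.2},{"dx": 0.5,"dy": 0.72,"dz": 0.2},{"dx": 0.5,"dy": 0.72,"dz": 0.2}])

```text
schema error: expected keys dx, dy, dz, rx, ry, rz
```

Emit:
move_arm(targets=[{"dx": 0.5,"dy": 0.72},{"dx": 0.5,"dy": 0.72},{"dx": 0.5,"dy": 0.72},{"dx": 0.5,"dy": 0.72},{"dx": 0.5,"dy": 0.72},{"dx": 0.5,"dy": 0.72},{"dx": 0.5,"dy": 0.72},{"dx": 0.5,"dy": 0.72},{},{}])

```text
schema error: expected keys dx, dy, dz, rx, ry, rz
```

```bash
python3 - <<'E'
from h import *
import pickle
s=sensors.sense();m=cams.camera_model('wrist');a=cams.snapshot('wrist')[:,:,::-1]
print(s['t'],s['tcp_pos'],np.linalg.norm(s['force']))
pickle.dump(m,open('w1.pkl','wb'));E=np.array(m['extrinsics']);print(m['fx'],-E[:3,:3].T@E[:3,3],E[2,:3])
cv2.imwrite('pics/w1.png',a)
E
```

```text
0.1 [ 0.26932658 -0.56321086  0.20359968] 1.5898254731752706
307.98709885970806 [ 0.33953961 -0.53085785  0.37409405] [-0.27588292 -0.12941104 -0.95243971]
```

View pics/w1.png

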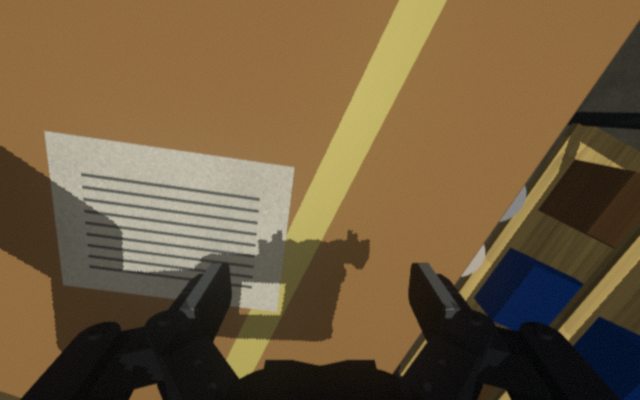

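The wrist picture shows only the empty bench with a sheet at (170,220): the moves were refused because each row needs all its keys. Sending them again.

Emit:
move_arm(targets=[{"dx": 0.5,"dy": 0.72,"dz": 0.2,"rx": 0,"ry": 0,"rz": 0},{"dx": 0.5,"dy": 0.72,"dz": 0.2,"rx": 0,"ry": 0,"rz": 0},{"dx": 0.5,"dy": 0.72,"dz": 0.2,"rx": 0,"ry": 0,"rz": 0},{"dx": 0.5,"dy": 0.72,"dz": 0.2,"rx": 0,"ry": 0,"rz": 0},{"dx": 0.5,"dy": 0.72,"dz": 0.2,"rx": 0,"ry": 0,"rz": 0},{"dx": 0.5,"dy": 0.72,"dz": 0.2,"rx": 0,"ry": 0,"rz": 0},{"dx": 0.5,"dy": 0.72,"dz": 0.2,"rx": 0,"ry": 0,"rz": 0},{"dx": 0.5,"dy": 0.72,"dz": 0.2,"rx": 0,"ry": 0,"rz": 0},{"dx": 0.5,"dy": 0.72,"dz": 0.2,"rx": 0,"ry": 0,"rz": 0},{"dx": 0.5,"dy": 0.72,"dz": 0.2,"rx": 0,"ry": 0,"rz": 0}])

```text
t: 1.4
tcp_pos: [0.3953, -0.3827, 0.2548]
tool_rot: [0.975, 0.221, 0.0, 0.0]
force: [0.4, -0.7, 0.3]
finger_gap: 1.0
gripper_force: 0.0
```

Emit:
move_arm(targets=[{"dx": 0.5,"dy": 0.72,"dz": 0,"rx": 0,"ry": 0,"rz": 0},{"dx": 0.5,"dy": 0.72,"dz": 0,"rx": 0,"ry": 0,"rz": 0},{"dx": 0.5,"dy": 0.72,"dz": 0,"rx": 0,"ry": 0,"rz": 0},{"dx": 0.5,"dy": 0.72,"dz": 0,"rx": 0,"ry": 0,"rz": 0},{"dx": 0.5,"dy": 0.72,"dz": 0,"rx": 0,"ry": 0,"rz": 0},{"dx": 0.5,"dy": 0.72,"dz": 0,"rx": 0,"ry": 0,"rz": 0},{"dx": 0.5,"dy": 0.72,"dz": 0,"rx": 0,"ry": 0,"rz": 0},{"dx": 0.5,"dy": 0.72,"dz": 0,"rx": 0,"ry": 0,"rz": 0},{"dx": 0.5,"dy": 0.72,"dz": 0,"rx": 0,"ry": 0,"rz": 0},{"dx": 0,"dy": 0,"dz": 0,"rx": 0,"ry": 0,"rz": 0}])

```text
t: 2.65
tcp_pos: [0.5077, -0.2203, 0.2546]
tool_rot: [0.975, 0.222, 0.0, 0.0]
force: [-0.5, 0.0, 0.0]
finger_gap: 1.0
gripper_force: 0.0
```

```bash
python3 - <<'E'
from h import *
import pickle
s=sensors.sense();m=cams.camera_model('wrist');a=cams.snapshot('wrist')[:,:,::-1]
print(s['t'],s['tcp_pos'],s['tool_rot'],s['force'])
pickle.dump(m,open('w1.pkl','wb'));
cv2.imwrite('pics/w2.png',a)
E
```

```text
2.65 [ 0.50765686 -0.22029696  0.25462449] [9.74975921e-01 2.22310489e-01 8.68433938e-07 1.47179907e-06] [-0.47845427  0.00547771  0.01119412]
```

View pics/w2.png

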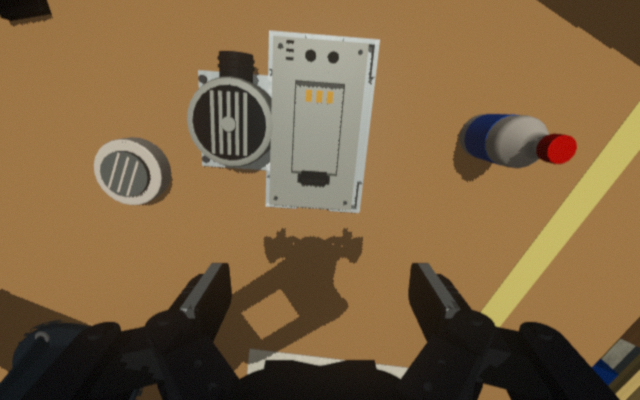

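The wrist view shows the bay outlined at about (295,81), (344,84), (337,180) and (291,176). The latch is at (314,178), the turbine at (230,120) and the contacts at (320,97). A zoom will give me the corners.

```bash
python3 - <<'E'
from h import *
a=cv2.imread('pics/w2.png')
c=cv2.resize(a[70:195,260:385],(600,600),interpolation=cv2.INTER_CUBIC)  #x4.8
cv2.imwrite('pics/w2c.png',c)
E
```

```text
(no output)
```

View pics/w2c.png

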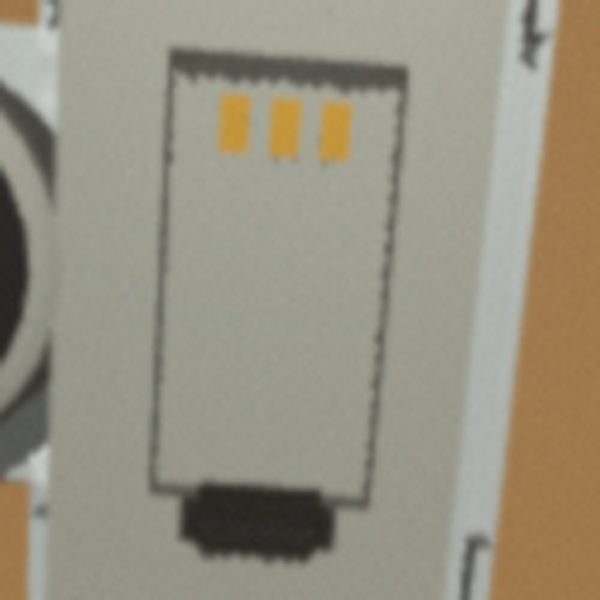

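Zoomed rim corners, in crop pixels: (170,50), (407,70), (368,507) and (152,493). The latch is at (258,520).

```bash
python3 - <<'E'
from h import *
import pickle
m=pickle.load(open('w1.pkl','rb'))
px=np.array([[170,50],[407,70],[368,508],[152,494]])/4.8+[260,70]-.4
P=ray(m,px,.066)[:,:2];print(P.round(4).tolist())
L=lambda i,j:(np.linalg.norm(P[i]-P[j]),np.degrees(np.arctan2(*(P[i]-P[j])[::-1])))
print(L(0,3),L(1,2),L(0,1),L(3,2),P.mean(0))
mt=cams.camera_model('top')
a=cv2.imread('pics/top.png')
# pack pixel in top, for target
print(ray(mt,[[265.4,201.4]],.03))
E
```

```text
[[0.5915, -0.1509], [0.611, -0.2009], [0.517, -0.2383], [0.497, -0.1888]]
(np.float64(0.10180392834048767), np.float64(21.88203838214721)) (np.float64(0.10111826969915165), np.float64(21.71273489338644)) (np.float64(0.05370163690527159), np.float64(111.28128854141683)) (np.float64(0.05340003253277865), np.float64(112.01406053659967)) [ 0.55412655 -0.19474852]
[[0.56193315 0.19724926 0.03      ]]
```

Emit:
move_arm(targets=[{"dx": 0.05,"dy": 0.94,"dz": 0,"rx": 0,"ry": 0,"rz": 0.02},{"dx": 0.05,"dy": 0.94,"dz": 0,"rx": 0,"ry": 0,"rz": 0.02},{"dx": 0.05,"dy": 0.94,"dz": 0,"rx": 0,"ry": 0,"rz": 0.02},{"dx": 0.05,"dy": 0.94,"dz": 0,"rx": 0,"ry": 0,"rz": 0.02},{"dx": 0.05,"dy": 0.94,"dz": 0,"rx": 0,"ry": 0,"rz": 0.02},{"dx": 0.05,"dy": 0.94,"dz": 0,"rx": 0,"ry": 0,"rz": 0.02},{"dx": 0.05,"dy": 0.94,"dz": 0,"rx": 0,"ry": 0,"rz": 0.02},{"dx": 0.05,"dy": 0.94,"dz": 0,"rx": 0,"ry": 0,"rz": 0.02},{"dx": 0.05,"dy": 0.94,"dz": 0,"rx": 0,"ry": 0,"rz": 0.02},{"dx": 0.05,"dy": 0.94,"dz": 0,"rx": 0,"ry": 0,"rz": 0.02}])

```text
t: 3.95
tcp_pos: [0.5187, 0.0144, 0.2546]
tool_rot: [0.962, 0.272, -0.0, -0.0]
force: [-0.4, -0.1, 0.0]
finger_gap: 1.005
gripper_force: 0.0
```

Emit:
move_arm(targets=[{"dx": 0.05,"dy": 0.94,"dz": -0.2,"rx": 0,"ry": 0,"rz": 0.02},{"dx": 0.05,"dy": 0.94,"dz": -0.2,"rx": 0,"ry": 0,"rz": 0.02},{"dx": 0.05,"dy": 0.94,"dz": -0.2,"rx": 0,"ry": 0,"rz": 0.02},{"dx": 0.05,"dy": 0.94,"dz": -0.2,"rx": 0,"ry": 0,"rz": 0.02},{"dx": 0.05,"dy": 0.94,"dz": -0.2,"rx": 0,"ry": 0,"rz": 0},{"dx": 0.05,"dy": 0.94,"dz": -0.2,"rx": 0,"ry": 0,"rz": 0},{"dx": 0.05,"dy": 0.94,"dz": -0.2,"rx": 0,"ry": 0,"rz": 0},{"dx": 0,"dy": 0,"dz": 0,"rx": 0,"ry": 0,"rz": 0},{"dx": 0,"dy": 0,"dz": 0,"rx": 0,"ry": 0,"rz": 0},{"dx": 0,"dy": 0,"dz": 0,"rx": 0,"ry": 0,"rz": 0}])

```text
t: 5.2
tcp_pos: [0.5282, 0.1769, 0.2198]
tool_rot: [0.957, 0.291, 0.0, 0.0]
force: [-0.5, 0.7, 0.2]
finger_gap: 0.998
gripper_force: 0.0
```

```bash
python3 - <<'E'
from h import *
import pickle
s=sensors.sense();m=cams.camera_model('wrist');a=cams.snapshot('wrist')[:,:,::-1]
print(s['t'],s['tcp_pos'],s['tool_rot'],s['force'])
pickle.dump(m,open('w3.pkl','wb'));cv2.imwrite('pics/w3.png',a)
c=proj(m,[[.562,.197,.03]])[0];print(c)
x,y=(c-[70,60]).astype(int).clip(0);print(x,y)
cv2.imwrite('pics/w3c.png',cv2.resize(a[y:y+120,x:x+140],(700,600),interpolation=cv2.INTER_CUBIC))
E
```

```text
5.2 [0.52820712 0.17691371 0.21977271] [9.56593018e-01 2.91427141e-01 8.00763578e-05 1.17709178e-04] [-0.50473798  0.74124579  0.20154193]
[321.06314765 142.20784087]
251 82
```

View pics/w3c.png

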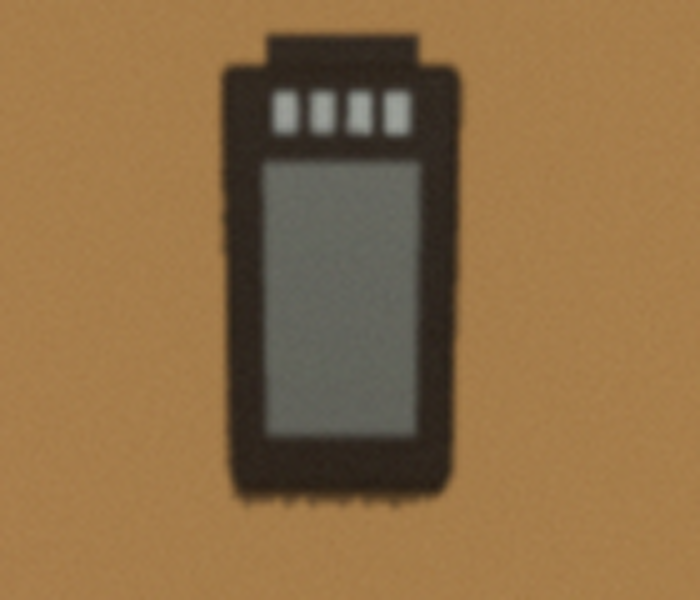

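The close crop confirms the pack: the tongue is at the top (343,35), the toe edge runs from (222,66) to (460,66), and the heel edge is at y≈497.

```bash
python3 - <<'E'
from h import *
import pickle
m=pickle.load(open('w3.pkl','rb'))
f=lambda p:np.array(p)/5+[251,82]-.4
T=ray(m,f([[222,66],[460,66]]),.04)[:,:2]; B=ray(m,f([[234,490],[452,490]]),.04)[:,:2]
G=ray(m,f([[343,35]]),.005)[0,:2]; H=ray(m,f([[343,498]]),.012)[0,:2]
for S in([[222,66],[232,470]],[[460,66],[455,470]]):
  S=ray(m,f(S),.04)[:,:2];d=S[0]-S[1];print('side',np.degrees(np.arctan2(d[1],d[0])))
print('w',np.linalg.norm(T[0]-T[1]),np.degrees(np.arctan2(*(T[0]-T[1])[::-1]))-90, 'tip-heel',np.linalg.norm(G-H),np.degrees(np.arctan2(*(G-H)[::-1])))
u=(G-H)/np.linalg.norm(G-H);print(T.mean(0)-.05*u,G-.058*u,H+.05*u)
E
```

```text
side 34.08394647966756
side 34.52293696685003
w 0.05093879958942611 33.96991968943033 tip-heel 0.10928227308402308 33.955885823628414
[0.56140777 0.19967687] [0.56171952 0.19944297] [0.56065592 0.19872675]
```

Emit:
move_arm(targets=[{"dx": 0.27,"dy": 0.18,"dz": -0.5,"rx": 0,"ry": 0,"rz": 0},{"dx": 0.27,"dy": 0.18,"dz": -0.9,"rx": 0,"ry": 0,"rz": 0},{"dx": 0.27,"dy": 0.18,"dz": -1,"rx": 0,"ry": 0,"rz": 0},{"dx": 0.26,"dy": 0.18,"dz": -1,"rx": 0,"ry": 0,"rz": 0},{"dx": 0.26,"dy": 0.18,"dz": -1,"rx": 0,"ry": 0,"rz": 0},{"dx": 0,"dy": 0,"dz": -1,"rx": 0,"ry": 0,"rz": 0},{"dx": 0,"dy": 0,"dz": -1,"rx": 0,"ry": 0,"rz": 0},{"dx": 0,"dy": 0,"dz": -1,"rx": 0,"ry": 0,"rz": 0},{"dx": 0,"dy": 0,"dz": -0.5,"rx": 0,"ry": 0,"rz": 0},{"dx": 0,"dy": 0,"dz": -0.33,"rx": 0,"ry": 0,"rz": 0}])

```text
t: 6.5
tcp_pos: [0.5615, 0.2, 0.0128]
tool_rot: [0.956, 0.292, -0.0, -0.0]
force: [-0.3, 0.2, -0.2]
finger_gap: 1.001
gripper_force: 0.0
```

Emit:
move_arm(targets=[{"dx": 0,"dy": 0,"dz": 0,"rx": 0,"ry": 0,"rz": 0},{"dx": 0,"dy": 0,"dz": 0,"rx": 0,"ry": 0,"rz": 0},{"dx": 0,"dy": 0,"dz": 0,"rx": 0,"ry": 0,"rz": 0},{"dx": 0,"dy": 0,"dz": 0,"rx": 0,"ry": 0,"rz": 0},{"dx": 0,"dy": 0,"dz": 0,"rx": 0,"ry": 0,"rz": 0},{"dx": 0,"dy": 0,"dz": 0,"rx": 0,"ry": 0,"rz": 0},{"dx": 0,"dy": 0,"dz": 0,"rx": 0,"ry": 0,"rz": 0},{"dx": 0,"dy": 0,"dz": 0,"rx": 0,"ry": 0,"rz": 0},{"dx": 0,"dy": 0,"dz": 0,"rx": 0,"ry": 0,"rz": 0},{"dx": 0,"dy": 0,"dz": 0,"rx": 0,"ry": 0,"rz": 0}], claw=0, newtons=70)

```text
t: 7.75
tcp_pos: [0.5615, 0.2001, 0.0137]
tool_rot: [0.956, 0.292, -0.0, -0.0]
force: [-0.1, -0.3, -0.6]
finger_gap: -0.001
gripper_force: 0.0
```

```bash
python3 - <<'E'
from h import *
s=sensors.sense();print(s['t'],s['tcp_pos'],s['tool_rot'],s['force'],s['finger_gap'],s['gripper_force'])
E
```

```text
7.75 [0.56150976 0.20013951 0.01372677] [ 9.56453831e-01  2.91883657e-01 -1.33389722e-05 -1.39851636e-05] [-0.05033607 -0.34349479 -0.57203043] -0.0014619269601963553 0.0
```

The gripper shut on nothing, so I'll look.

```bash
python3 - <<'E'
from h import *
m=cams.camera_model('wrist');a=cams.snapshot('wrist')[:,:,::-1];b=cams.snapshot('scene')[:,:,::-1]
o=np.vstack([a[100:400,0:640],cv2.resize(b[150:330,200:584],(640,300))])
cv2.imwrite('pics/w4.png',cv2.resize(o,(640,600)))
E
```

```text
(no output)
```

View pics/w4.png

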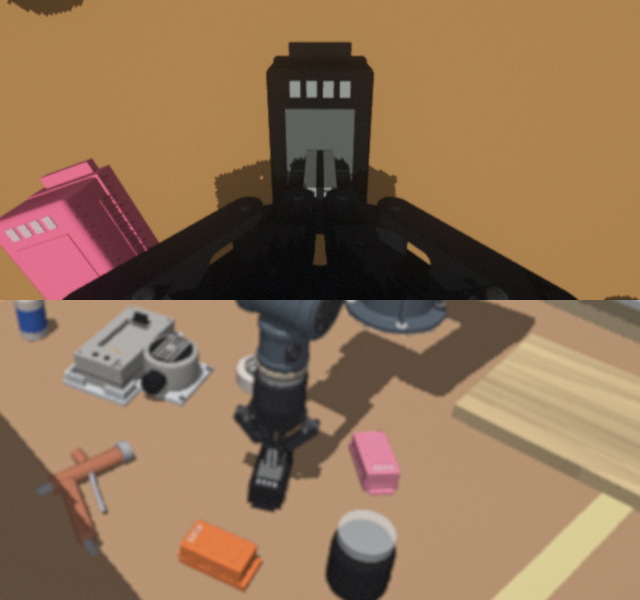

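The fingers look shut on top of the pack's label, at (320,160) in the view; the pack still lies there, with its toe at (320,60). I'll check the geometry against the reported TCP.

```bash
python3 - <<'E'
from h import *
m=cams.camera_model('wrist');s=sensors.sense()
E=np.array(m['extrinsics']);c=-E[:3,:3].T@E[:3,3];print('cam-tcp',c-s['tcp_pos'],s['q'],s['tau'])
print('tcp px (orig rows; crop=row-100)',proj(m,s['tcp_pos']),proj(m,np.array(s['tcp_pos'])+[0,0,.03]))
u=np.array([np.cos(.595),np.sin(.595)]);n=np.array([-u[1],u[0]])
C=np.array([.5613,.1994])
for a,b,z in[(50,26,40),(50,-26,40),(58,0,0),(58,18,5)]:print((a,b,z),proj(m,np.r_[C+u*a/1e3+n*b/1e3,z/1e3])-[0,100])
# observed corners on the image
T=ray(m,[[274,166],[368,166]],.04)[:,:2];print(np.linalg.norm(T[0]-T[1]),T.mean(0)-.05*u)
E
```

```text
cam-tcp [0.06445267 0.04261034 0.17043834] [ 1.55057239e-01  7.55663574e-01  1.63883993e+00 -5.79028993e-06
  7.47115025e-01  1.13342953e+00] [-6.23257747e-04 -4.61450851e+01 -1.01990846e+01 -3.42736246e-05
  9.14913107e-04  1.10480482e-05]
tcp px (orig rows; crop=row-100) [[318.58390371 241.93845618]] [[318.350617   266.35136364]]
(50, 26, 40) [[264.24494246  69.30779495]]
(50, -26, 40) [[374.08555982  69.20652971]]
(58, 0, 0) [[319.28302681  42.86963369]]
(58, 18, 5) [[287.89683195  43.85416649]]
0.04435567028599446 [0.56307442 0.19954975]
```

```bash
python3 - <<'E'
from h import *
a=cams.snapshot('wrist')[:,:,::-1].copy();b=cams.snapshot('scene')[:,:,::-1].copy();s=sensors.sense()
t=np.array(s['tcp_pos']);print(t)
out=[]
for n,i,w in(('wrist',a,(240,130,160,240)),('scene',b,(330,180,80,120))):
  m=cams.camera_model(n);x,y,W,H=w;k=400/W
  z=cv2.resize(i[y:y+H,x:x+W],(400,600),interpolation=cv2.INTER_CUBIC)
  z=cv2.convertScaleAbs(z,alpha=1.8,beta=15)
  for P,c in((t,(0,0,255)),(np.r_[t[:2],.04],(0,255,0)),(t+[0,0,.055],(255,255,0))):
    q=(proj(m,P)[0]-[x,y]+.5)*k;print(n,q);cv2.circle(z,tuple(int(v) for v in q),4,c,-1)
  out.append(z)
cv2.imwrite('pics/w5.png',np.hstack(out))
E
```

```text
[0.56152576 0.2001025  0.01376861]
wrist [197.79692195 281.10542894]
wrist [197.31258069 333.28514967]
wrist [196.57295157 412.96789509]
scene [161.22834149 378.66865285]
scene [164.73340884 342.05691134]
scene [168.70407043 300.58186367]
```

View pics/w5.png

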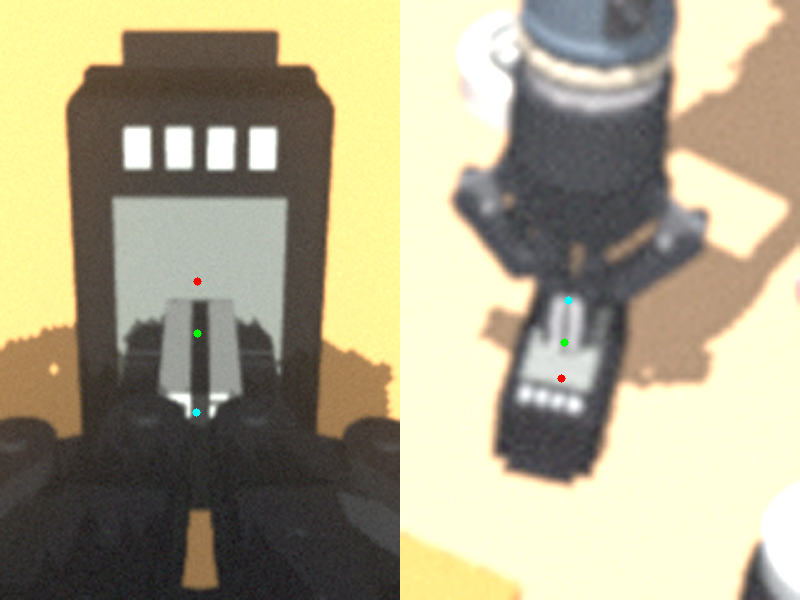

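The fingers are cut off exactly at the pack's top plane: tip at (200,300) in the wrist half and (565,345) in the scene half. Either they pass into the pack or the tips sit on its top. I'll lift, then feel down gently with the fingers shut to see where contact comes.

Emit:
move_arm(targets=[{"dx": 0,"dy": 0,"dz": 0.3,"rx": 0,"ry": 0,"rz": 0},{"dx": 0,"dy": 0,"dz": 0.3,"rx": 0,"ry": 0,"rz": 0},{"dx": 0,"dy": 0,"dz": 0.3,"rx": 0,"ry": 0,"rz": 0},{"dx": 0,"dy": 0,"dz": 0.4,"rx": 0,"ry": 0,"rz": 0},{"dx": 0,"dy": 0,"dz": 0,"rx": 0,"ry": 0,"rz": 0},{"dx": 0,"dy": 0,"dz": 0,"rx": 0,"ry": 0,"rz": 0},{"dx": 0,"dy": 0,"dz": -0.1,"rx": 0,"ry": 0,"rz": 0},{"dx": 0,"dy": 0,"dz": -0.1,"rx": 0,"ry": 0,"rz": 0},{"dx": 0,"dy": 0,"dz": 0,"rx": 0,"ry": 0,"rz": 0},{"dx": 0,"dy": 0,"dz": 0,"rx": 0,"ry": 0,"rz": 0}])

```text
t: 9.2
tcp_pos: [0.5614, 0.2001, 0.0411]
tool_rot: [0.956, 0.292, -0.0, -0.0]
force: [0.2, -0.1, -0.1]
finger_gap: -0.006
gripper_force: 0.0
```

```bash
python3 - <<'E'
from h import *
m=cams.camera_model('wrist');s=sensors.sense();a=cams.snapshot('wrist')[:,:,::-1]
print(s['tcp_pos'],s['force'],s['finger_gap'])
# find label/toe marks: predicted toe tip pixel if pack unmoved, and dark profile along the centre column
u=np.array([np.cos(.595),np.sin(.595)]);C=np.array([.5613,.1994])
print(proj(m,np.r_[C+u*.058,.0]))
g=a.astype(int).max(2)
q=proj(m,np.r_[C+u*.058,0])[0].astype(int)
print('col',[(r,g[r,q[0]]) for r in range(q[1]-30,q[1]+40,3)])
E
```

```text
[0.56143536 0.20011068 0.04106725] [ 0.23947496 -0.05274211 -0.0689738 ] -0.005647538537497095
[[319.40093859 138.32783859]]
col [(108, np.int64(174)), (111, np.int64(173)), (114, np.int64(173)), (117, np.int64(171)), (120, np.int64(171)), (123, np.int64(173)), (126, np.int64(170)), (129, np.int64(171)), (132, np.int64(172)), (135, np.int64(170)), (138, np.int64(76)), (141, np.int64(48)), (144, np.int64(48)), (147, np.int64(45)), (150, np.int64(43)), (153, np.int64(38)), (156, np.int64(37)), (159, np.int64(37)), (162, np.int64(40)), (165, np.int64(42)), (168, np.int64(39)), (171, np.int64(43)), (174, np.int64(41)), (177, np.int64(41))]
```

Emit:
move_arm(targets=[{"dx": 0,"dy": 0,"dz": -0.04,"rx": 0,"ry": 0,"rz": 0},{"dx": 0,"dy": 0,"dz": -0.04,"rx": 0,"ry": 0,"rz": 0},{"dx": 0,"dy": 0,"dz": -0.04,"rx": 0,"ry": 0,"rz": 0},{"dx": 0,"dy": 0,"dz": -0.04,"rx": 0,"ry": 0,"rz": 0},{"dx": 0,"dy": 0,"dz": 0,"rx": 0,"ry": 0,"rz": 0},{"dx": 0,"dy": 0,"dz": 0,"rx": 0,"ry": 0,"rz": 0},{"dx": 0,"dy": 0,"dz": 0,"rx": 0,"ry": 0,"rz": 0},{"dx": 0,"dy": 0,"dz": 0,"rx": 0,"ry": 0,"rz": 0},{"dx": 0,"dy": 0,"dz": 0,"rx": 0,"ry": 0,"rz": 0},{"dx": 0,"dy": 0,"dz": 0,"rx": 0,"ry": 0,"rz": 0}])

```text
t: 10.5
tcp_pos: [0.5615, 0.2001, 0.0373]
tool_rot: [0.956, 0.292, 0.0, -0.0]
force: [-0.5, -0.0, 0.3]
finger_gap: -0.001
gripper_force: 0.0
```

Emit:
move_arm(targets=[{"dx": 0,"dy": 0,"dz": -0.3,"rx": 0,"ry": 0,"rz": 0},{"dx": 0,"dy": 0,"dz": -0.3,"rx": 0,"ry": 0,"rz": 0},{"dx": 0,"dy": 0,"dz": -0.3,"rx": 0,"ry": 0,"rz": 0},{"dx": 0,"dy": 0,"dz": -0.04,"rx": 0,"ry": 0,"rz": 0},{"dx": 0,"dy": 0,"dz": -0.04,"rx": 0,"ry": 0,"rz": 0},{"dx": 0,"dy": 0,"dz": -0.04,"rx": 0,"ry": 0,"rz": 0},{"dx": 0,"dy": 0,"dz": -0.04,"rx": 0,"ry": 0,"rz": 0},{"dx": 0,"dy": 0,"dz": 0,"rx": 0,"ry": 0,"rz": 0},{"dx": 0,"dy": 0,"dz": 0,"rx": 0,"ry": 0,"rz": 0},{"dx": 0,"dy": 0,"dz": 0,"rx": 0,"ry": 0,"rz": 0}])

```text
t: 11.75
tcp_pos: [0.5613, 0.2001, 0.0132]
tool_rot: [0.956, 0.292, 0.0, 0.0]
force: [-4.4, -0.5, 17.7]
finger_gap: -0.0
gripper_force: 8.6
```

Contact comes with the reported TCP at z≈0.0133, on a pack top at 0.040. So the real fingertips sit about 26.5 mm behind the reported TCP, and the first close simply passed over the pack. I'll correct for that: raise, open, and go lower.

Emit:
move_arm(targets=[{"dx": 0,"dy": 0,"dz": 0.4,"rx": 0,"ry": 0,"rz": 0},{"dx": 0,"dy": 0,"dz": 0.4,"rx": 0,"ry": 0,"rz": 0},{"dx": 0,"dy": 0,"dz": 0,"rx": 0,"ry": 0,"rz": 0},{"dx": 0,"dy": 0,"dz": 0,"rx": 0,"ry": 0,"rz": 0},{"dx": 0,"dy": 0,"dz": 0,"rx": 0,"ry": 0,"rz": 0},{"dx": 0,"dy": 0,"dz": 0,"rx": 0,"ry": 0,"rz": 0},{"dx": 0,"dy": 0,"dz": 0,"rx": 0,"ry": 0,"rz": 0},{"dx": 0,"dy": 0,"dz": 0,"rx": 0,"ry": 0,"rz": 0},{"dx": 0,"dy": 0,"dz": 0,"rx": 0,"ry": 0,"rz": 0},{"dx": 0,"dy": 0,"dz": 0,"rx": 0,"ry": 0,"rz": 0}], claw=100)

```text
t: 13.0
tcp_pos: [0.5615, 0.2001, 0.0308]
tool_rot: [0.956, 0.292, 0.0, -0.0]
force: [-0.6, 0.3, -0.0]
finger_gap: 0.999
gripper_force: 0.0
```

Emit:
move_arm(targets=[{"dx": 0,"dy": 0,"dz": -0.25,"rx": 0,"ry": 0,"rz": 0},{"dx": 0,"dy": 0,"dz": -0.25,"rx": 0,"ry": 0,"rz": 0},{"dx": 0,"dy": 0,"dz": -0.25,"rx": 0,"ry": 0,"rz": 0},{"dx": 0,"dy": 0,"dz": -0.25,"rx": 0,"ry": 0,"rz": 0},{"dx": 0,"dy": 0,"dz": -0.25,"rx": 0,"ry": 0,"rz": 0},{"dx": 0,"dy": 0,"dz": -0.2,"rx": 0,"ry": 0,"rz": 0},{"dx": 0,"dy": 0,"dz": -0.2,"rx": 0,"ry": 0,"rz": 0},{"dx": 0,"dy": 0,"dz": 0,"rx": 0,"ry": 0,"rz": 0},{"dx": 0,"dy": 0,"dz": 0,"rx": 0,"ry": 0,"rz": 0},{"dx": 0,"dy": 0,"dz": 0,"rx": 0,"ry": 0,"rz": 0}])

```text
t: 14.25
tcp_pos: [0.5617, 0.2002, -0.0102]
tool_rot: [0.956, 0.292, 0.0, 0.0]
force: [0.4, 0.3, 0.6]
finger_gap: 1.002
gripper_force: 0.0
```

Emit:
move_arm(targets=[{"dx": 0,"dy": 0,"dz": 0,"rx": 0,"ry": 0,"rz": 0},{"dx": 0,"dy": 0,"dz": 0,"rx": 0,"ry": 0,"rz": 0},{"dx": 0,"dy": 0,"dz": 0,"rx": 0,"ry": 0,"rz": 0},{"dx": 0,"dy": 0,"dz": 0,"rx": 0,"ry": 0,"rz": 0},{"dx": 0,"dy": 0,"dz": 0,"rx": 0,"ry": 0,"rz": 0},{"dx": 0,"dy": 0,"dz": 0,"rx": 0,"ry": 0,"rz": 0},{"dx": 0,"dy": 0,"dz": 0,"rx": 0,"ry": 0,"rz": 0},{"dx": 0,"dy": 0,"dz": 0,"rx": 0,"ry": 0,"rz": 0},{"dx": 0,"dy": 0,"dz": 0,"rx": 0,"ry": 0,"rz": 0},{"dx": 0,"dy": 0,"dz": 0,"rx": 0,"ry": 0,"rz": 0}], claw=0, newtons=70)

```text
t: 15.5
tcp_pos: [0.5619, 0.2002, -0.01]
tool_rot: [0.956, 0.292, 0.0, -0.0]
force: [0.3, -0.1, 5.6]
finger_gap: 0.596
gripper_force: 76.2
```

Gripped at a gap of 0.596 with 76 N. Now I lift, yaw to the bay and carry the pack across, tilting on the way.

Emit:
move_arm(targets=[{"dx": 0,"dy": 0,"dz": 0.5,"rx": 0,"ry": 0,"rz": 0},{"dx": 0,"dy": 0,"dz": 0.9,"rx": 0,"ry": 0,"rz": 0},{"dx": 0,"dy": 0,"dz": 1,"rx": 0,"ry": 0,"rz": 0},{"dx": 0,"dy": 0,"dz": 1,"rx": 0,"ry": 0,"rz": 0},{"dx": 0,"dy": 0,"dz": 1,"rx": 0,"ry": 0,"rz": 0},{"dx": 0,"dy": 0,"dz": 0.8,"rx": 0,"ry": 0,"rz": 0},{"dx": 0,"dy": 0,"dz": 0.4,"rx": 0,"ry": 0,"rz": -0.1},{"dx": 0,"dy": -0.3,"dz": 0,"rx": 0,"ry": 0,"rz": -0.1},{"dx": 0,"dy": -0.6,"dz": 0,"rx": 0,"ry": 0,"rz": -0.1},{"dx": 0,"dy": -0.9,"dz": 0,"rx": 0,"ry": 0,"rz": -0.107}])

```text
t: 16.75
tcp_pos: [0.5607, 0.1544, 0.129]
tool_rot: [0.982, 0.188, -0.001, 0.0]
force: [-0.7, -0.6, -4.1]
finger_gap: 0.589
gripper_force: 75.3
```

Emit:
move_arm(targets=[{"dx": -0.05,"dy": -0.94,"dz": 0,"rx": -0.022,"ry": 0.056,"rz": 0},{"dx": -0.05,"dy": -0.94,"dz": 0,"rx": -0.022,"ry": 0.056,"rz": 0},{"dx": -0.05,"dy": -0.94,"dz": 0,"rx": -0.022,"ry": 0.056,"rz": 0},{"dx": -0.05,"dy": -0.94,"dz": 0,"rx": -0.022,"ry": 0.056,"rz": 0},{"dx": -0.05,"dy": -0.94,"dz": 0,"rx": -0.022,"ry": 0.056,"rz": 0},{"dx": -0.05,"dy": -0.94,"dz": 0,"rx": -0.022,"ry": 0.056,"rz": 0},{"dx": -0.05,"dy": -0.94,"dz": 0,"rx": -0.022,"ry": 0.056,"rz": 0},{"dx": -0.05,"dy": -0.94,"dz": 0,"rx": -0.022,"ry": 0.056,"rz": 0},{"dx": -0.05,"dy": -0.94,"dz": 0,"rx": -0.022,"ry": 0.056,"rz": 0},{"dx": -0.05,"dy": -0.94,"dz": 0,"rx": -0.022,"ry": 0.056,"rz": 0}])

```text
t: 18.0
tcp_pos: [0.549, -0.0814, 0.1295]
tool_rot: [0.97, 0.186, -0.155, 0.029]
force: [0.2, 1.4, -3.6]
finger_gap: 0.59
gripper_force: 75.3
```

Emit:
move_arm(targets=[{"dx": -0.05,"dy": -0.94,"dz": 0,"rx": 0,"ry": 0,"rz": 0},{"dx": -0.05,"dy": -0.94,"dz": 0,"rx": 0,"ry": 0,"rz": 0},{"dx": -0.05,"dy": -0.94,"dz": 0,"rx": 0,"ry": 0,"rz": 0},{"dx": -0.05,"dy": -0.94,"dz": 0,"rx": 0,"ry": 0,"rz": 0},{"dx": 0,"dy": -0.5,"dz": 0,"rx": 0,"ry": 0,"rz": 0},{"dx": 0,"dy": 0,"dz": 0,"rx": 0,"ry": 0,"rz": 0},{"dx": 0,"dy": 0,"dz": 0,"rx": 0,"ry": 0,"rz": 0},{"dx": 0,"dy": 0,"dz": 0,"rx": 0,"ry": 0,"rz": 0},{"dx": 0,"dy": 0,"dz": 0,"rx": 0,"ry": 0,"rz": 0},{"dx": 0,"dy": 0,"dz": 0,"rx": 0,"ry": 0,"rz": 0}])

```text
t: 19.25
tcp_pos: [0.5441, -0.186, 0.1295]
tool_rot: [0.97, 0.187, -0.154, 0.029]
force: [-0.1, -0.4, -3.1]
finger_gap: 0.596
gripper_force: 75.3
```

```bash
cat >> h.py <<'E'
B=np.array([.5541,-.1947,.052]);Rb=R.from_euler('z',21.7,degrees=True)
def st(off=(-57,0,-10)):
    s=sensors.sense();r=R.from_quat(s['tool_rot'])
    # pack axes: x=tool x, y=-tool y, z=-tool z
    M=r.as_matrix();P=np.c_[M[:,0],-M[:,1],-M[:,2]];L=Rb.inv().as_matrix()@P
    t=np.array(s['tcp_pos'])-P@(np.array(off)/1e3)
    e=R.from_matrix(L).as_euler('zyx',degrees=True)
    print('t',round(s['t'],2),'tcp',np.round(s['tcp_pos'],4),'tip in bay mm',np.round(Rb.inv().apply(t-B)*1e3,1),'yaw,tilt,roll',e.round(2),'F bay',Rb.inv().apply(s['force']).round(1),'grip',s['gripper_force'])
    return s
E
python3 - <<'E'
from h import *
st()
a=cams.snapshot('wrist')[:,:,::-1];cv2.imwrite('pics/w6.png',a)
E
```

```text
t 19.25 tcp [ 0.5441 -0.186   0.1295] tip in bay mm [51.2 11.9 69.4] yaw,tilt,roll [ 0.06 18.05  0.07] F bay [-0.3 -0.3 -3.1] grip 75.305335521698
```

Emit:
move_arm(targets=[{"dx": 0,"dy": -0.25,"dz": -0.2,"rx": 0,"ry": 0,"rz": 0},{"dx": 0,"dy": -0.26,"dz": -0.3,"rx": 0,"ry": 0,"rz": 0},{"dx": 0,"dy": 0,"dz": -0.4,"rx": 0,"ry": 0,"rz": 0},{"dx": 0,"dy": 0,"dz": -0.4,"rx": 0,"ry": 0,"rz": 0},{"dx": 0,"dy": 0,"dz": -0.4,"rx": 0,"ry": 0,"rz": 0},{"dx": 0,"dy": 0,"dz": -0.28,"rx": 0,"ry": 0,"rz": 0},{"dx": 0,"dy": 0,"dz": 0,"rx": 0,"ry": 0,"rz": 0},{"dx": 0,"dy": 0,"dz": 0,"rx": 0,"ry": 0,"rz": 0},{"dx": 0,"dy": 0,"dz": 0,"rx": 0,"ry": 0,"rz": 0},{"dx": 0,"dy": 0,"dz": 0,"rx": 0,"ry": 0,"rz": 0}])

```text
t: 20.55
tcp_pos: [0.5442, -0.1992, 0.0804]
tool_rot: [0.97, 0.186, -0.154, 0.029]
force: [0.3, 0.2, -5.1]
finger_gap: 0.597
gripper_force: 75.3
```

```bash
python3 - <<'E'
from h import *
import pickle
st();m=cams.camera_model('wrist');a=cams.snapshot('wrist')[:,:,::-1].copy();pickle.dump(m,open('w7.pkl','wb'))
cv2.imwrite('pics/w7.png',a)
W=lambda x,y,z:proj(m,B+Rb.apply(np.array([x,y,z])/1e3))[0]
for p in [(51,27,14),(51,-27,14),(46.5,18,20),(46.5,-18,20)]:print(p,W(*p).round(1))
c=W(51,0,14).astype(int);x,y=max(c[0]-80,0),max(c[1]-50,0);print(x,y)
cv2.imwrite('pics/w7c.png',cv2.convertScaleAbs(cv2.resize(a[y:y+120,x:x+160],(800,600),interpolation=cv2.INTER_CUBIC),alpha=1.4,beta=25))
E
```

```text
t 20.55 tcp [ 0.5442 -0.1992  0.0804] tip in bay mm [46.4 -0.5 20.3] yaw,tilt,roll [ 0.02 18.02  0.05] F bay [ 0.4  0.1 -5.1] grip 75.3053605556488
(51, 27, 14) [265.5 135.2]
(51, -27, 14) [368.8 135.4]
(46.5, 18, 20) [282.2 148.1]
(46.5, -18, 20) [352.  148.3]
237 85
```

View pics/w7c.png

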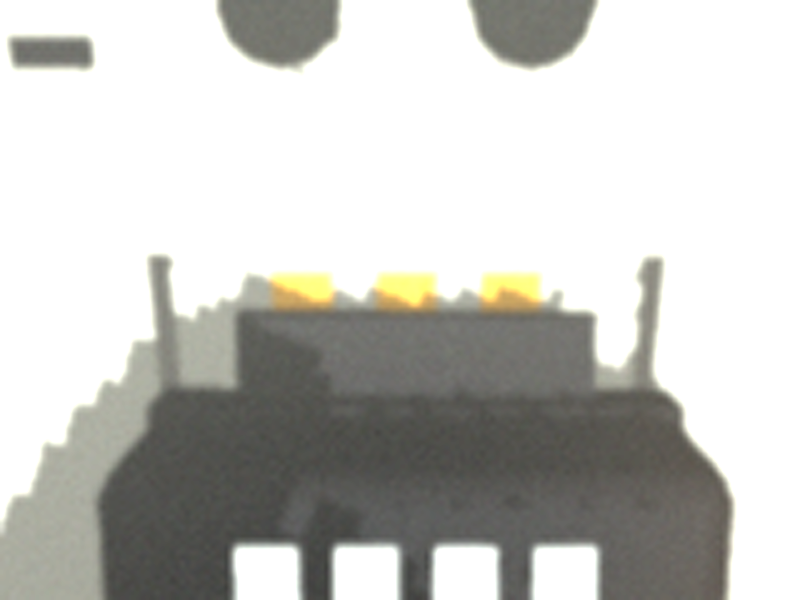

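The last view shows the tongue at (238–594, 312) and the toe-rim corners at (150,257) and (662,258). The pack sits about 1.0 mm too far to -y, so I shift +1 mm and feel down in short steps.

Emit:
move_arm(targets=[{"dx": -0.015,"dy": 0.037,"dz": 0,"rx": 0,"ry": 0,"rz": 0},{"dx": 0,"dy": 0,"dz": -0.06,"rx": 0,"ry": 0,"rz": 0},{"dx": 0,"dy": 0,"dz": -0.06,"rx": 0,"ry": 0,"rz": 0},{"dx": 0,"dy": 0,"dz": -0.06,"rx": 0,"ry": 0,"rz": 0},{"dx": 0,"dy": 0,"dz": -0.06,"rx": 0,"ry": 0,"rz": 0},{"dx": 0,"dy": 0,"dz": -0.06,"rx": 0,"ry": 0,"rz": 0},{"dx": 0,"dy": 0,"dz": -0.04,"rx": 0,"ry": 0,"rz": 0},{"dx": 0,"dy": 0,"dz": 0,"rx": 0,"ry": 0,"rz": 0},{"dx": 0,"dy": 0,"dz": 0,"rx": 0,"ry": 0,"rz": 0},{"dx": 0,"dy": 0,"dz": 0,"rx": 0,"ry": 0,"rz": 0}])

```text
t: 21.85
tcp_pos: [0.5437, -0.1982, 0.0716]
tool_rot: [0.97, 0.186, -0.154, 0.029]
force: [-0.4, 0.2, -3.7]
finger_gap: 0.592
gripper_force: 75.3
```

```bash
python3 -c "
from h import *
st()"
```

```text
t 21.85 tcp [ 0.5437 -0.1982  0.0716] tip in bay mm [46.3  0.6 11.5] yaw,tilt,roll [ 0.02 18.04  0.07] F bay [-0.4  0.3 -3.7] grip 75.30525326728821
```

Emit:
move_arm(targets=[{"dx": 0,"dy": 0,"dz": -0.04,"rx": 0,"ry": 0,"rz": 0},{"dx": 0,"dy": 0,"dz": -0.04,"rx": 0,"ry": 0,"rz": 0},{"dx": 0,"dy": 0,"dz": -0.04,"rx": 0,"ry": 0,"rz": 0},{"dx": 0,"dy": 0,"dz": 0,"rx": 0,"ry": 0,"rz": 0},{"dx": 0,"dy": 0,"dz": 0,"rx": 0,"ry": 0,"rz": 0},{"dx": 0,"dy": 0,"dz": 0,"rx": 0,"ry": 0,"rz": 0},{"dx": 0,"dy": 0,"dz": 0,"rx": 0,"ry": 0,"rz": 0},{"dx": 0,"dy": 0,"dz": 0,"rx": 0,"ry": 0,"rz": 0},{"dx": 0,"dy": 0,"dz": 0,"rx": 0,"ry": 0,"rz": 0},{"dx": 0,"dy": 0,"dz": 0,"rx": 0,"ry": 0,"rz": 0}])

```text
t: 23.1
tcp_pos: [0.5436, -0.1982, 0.0685]
tool_rot: [0.97, 0.186, -0.154, 0.029]
force: [-0.2, 0.7, -3.5]
finger_gap: 0.591
gripper_force: 75.3
```

```bash
python3 -c "
from h import *
st()"
```

```text
t 23.1 tcp [ 0.5436 -0.1982  0.0685] tip in bay mm [46.3  0.6  8.4] yaw,tilt,roll [ 0.02 18.05  0.08] F bay [ 0.1  0.7 -3.5] grip 75.30531764030457
```

Emit:
move_arm(targets=[{"dx": 0,"dy": 0,"dz": -0.04,"rx": 0,"ry": 0,"rz": 0},{"dx": 0,"dy": 0,"dz": -0.04,"rx": 0,"ry": 0,"rz": 0},{"dx": 0,"dy": 0,"dz": -0.04,"rx": 0,"ry": 0,"rz": 0},{"dx": 0,"dy": 0,"dz": -0.04,"rx": 0,"ry": 0,"rz": 0},{"dx": 0,"dy": 0,"dz": 0,"rx": 0,"ry": 0,"rz": 0},{"dx": 0,"dy": 0,"dz": 0,"rx": 0,"ry": 0,"rz": 0},{"dx": 0,"dy": 0,"dz": 0,"rx": 0,"ry": 0,"rz": 0},{"dx": 0,"dy": 0,"dz": 0,"rx": 0,"ry": 0,"rz": 0},{"dx": 0,"dy": 0,"dz": 0,"rx": 0,"ry": 0,"rz": 0},{"dx": 0,"dy": 0,"dz": 0,"rx": 0,"ry": 0,"rz": 0}])

```text
t: 24.35
tcp_pos: [0.5436, -0.1982, 0.0645]
tool_rot: [0.97, 0.186, -0.154, 0.029]
force: [-0.3, -1.4, -3.2]
finger_gap: 0.593
gripper_force: 75.3
```

```bash
python3 -c "
from h import *
st()"
```

```text
t 24.35 tcp [ 0.5436 -0.1982  0.0645] tip in bay mm [46.3  0.7  4.4] yaw,tilt,roll [ 0.02 18.05  0.08] F bay [-0.8 -1.1 -3.2] grip 75.30606150627136
```

Emit:
move_arm(targets=[{"dx": 0,"dy": 0,"dz": -0.04,"rx": 0,"ry": 0,"rz": 0},{"dx": 0,"dy": 0,"dz": -0.04,"rx": 0,"ry": 0,"rz": 0},{"dx": 0,"dy": 0,"dz": -0.04,"rx": 0,"ry": 0,"rz": 0},{"dx": 0,"dy": 0,"dz": -0.02,"rx": 0,"ry": 0,"rz": 0},{"dx": 0,"dy": 0,"dz": 0,"rx": 0,"ry": 0,"rz": 0},{"dx": 0,"dy": 0,"dz": 0,"rx": 0,"ry": 0,"rz": 0},{"dx": 0,"dy": 0,"dz": 0,"rx": 0,"ry": 0,"rz": 0},{"dx": 0,"dy": 0,"dz": 0,"rx": 0,"ry": 0,"rz": 0},{"dx": 0,"dy": 0,"dz": 0,"rx": 0,"ry": 0,"rz": 0},{"dx": 0,"dy": 0,"dz": 0,"rx": 0,"ry": 0,"rz": 0}])

```text
t: 25.6
tcp_pos: [0.5436, -0.1982, 0.061]
tool_rot: [0.97, 0.186, -0.154, 0.029]
force: [0.4, -0.9, -3.1]
finger_gap: 0.59
gripper_force: 75.3
```

```bash
python3 -c "
from h import *
st()"
```

```text
t 25.6 tcp [ 0.5436 -0.1982  0.061 ] tip in bay mm [46.3  0.6  0.9] yaw,tilt,roll [ 0.02 18.05  0.08] F bay [ 0.  -1.  -3.1] grip 75.30468106269836
```

Emit:
move_arm(targets=[{"dx": 0.037,"dy": 0.015,"dz": 0,"rx": 0,"ry": 0,"rz": 0},{"dx": 0.037,"dy": 0.015,"dz": 0,"rx": 0,"ry": 0,"rz": 0},{"dx": 0.037,"dy": 0.015,"dz": 0,"rx": 0,"ry": 0,"rz": 0},{"dx": 0.037,"dy": 0.015,"dz": 0,"rx": 0,"ry": 0,"rz": 0},{"dx": 0.037,"dy": 0.015,"dz": 0,"rx": 0,"ry": 0,"rz": 0},{"dx": 0,"dy": 0,"dz": 0,"rx": 0,"ry": 0,"rz": 0},{"dx": 0,"dy": 0,"dz": 0,"rx": 0,"ry": 0,"rz": 0},{"dx": 0,"dy": 0,"dz": 0,"rx": 0,"ry": 0,"rz": 0},{"dx": 0,"dy": 0,"dz": 0,"rx": 0,"ry": 0,"rz": 0},{"dx": 0,"dy": 0,"dz": 0,"rx": 0,"ry": 0,"rz": 0}])

```text
t: 26.85
tcp_pos: [0.5482, -0.1963, 0.061]
tool_rot: [0.97, 0.186, -0.154, 0.029]
force: [0.9, -0.4, -2.6]
finger_gap: 0.591
gripper_force: 75.3
```

```bash
python3 -c "
from h import *
st()"
```

```text
t 26.85 tcp [ 0.5482 -0.1963  0.061 ] tip in bay mm [51.2  0.7  0.9] yaw,tilt,roll [ 0.02 18.05  0.08] F bay [ 0.6 -0.7 -2.6] grip 75.30556082725525
```

Emit:
move_arm(targets=[{"dx": 0.028,"dy": 0.011,"dz": 0,"rx": 0,"ry": 0,"rz": 0},{"dx": 0.028,"dy": 0.011,"dz": 0,"rx": 0,"ry": 0,"rz": 0},{"dx": 0.008,"dy": 0.003,"dz": -0.04,"rx": 0.0123,"ry": -0.031,"rz": 0},{"dx": 0.008,"dy": 0.003,"dz": -0.04,"rx": 0.0123,"ry": -0.031,"rz": 0},{"dx": 0.008,"dy": 0.003,"dz": -0.04,"rx": 0.0123,"ry": -0.031,"rz": 0},{"dx": 0.008,"dy": 0.003,"dz": -0.04,"rx": 0.0123,"ry": -0.031,"rz": 0},{"dx": 0,"dy": 0,"dz": 0,"rx": 0,"ry": 0,"rz": 0},{"dx": 0,"dy": 0,"dz": 0,"rx": 0,"ry": 0,"rz": 0},{"dx": 0,"dy": 0,"dz": 0,"rx": 0,"ry": 0,"rz": 0},{"dx": 0,"dy": 0,"dz": 0,"rx": 0,"ry": 0,"rz": 0}])

```text
t: 28.1
tcp_pos: [0.5506, -0.1954, 0.057]
tool_rot: [0.975, 0.187, -0.12, 0.022]
force: [-0.7, 0.8, -3.4]
finger_gap: 0.591
gripper_force: 75.3
```

```bash
python3 -c "
from h import *
st()"
```

```text
t 28.1 tcp [ 0.5506 -0.1954  0.057 ] tip in bay mm [54.2  0.7  0.8] yaw,tilt,roll [ 0.04 14.05  0.07] F bay [-0.4  1.  -3.4] grip 75.3057074546814
```

Emit:
move_arm(targets=[{"dx": 0.006,"dy": 0.002,"dz": -0.041,"rx": 0.0123,"ry": -0.031,"rz": 0},{"dx": 0.006,"dy": 0.002,"dz": -0.041,"rx": 0.0123,"ry": -0.031,"rz": 0},{"dx": 0.006,"dy": 0.002,"dz": -0.041,"rx": 0.0123,"ry": -0.031,"rz": 0},{"dx": 0.006,"dy": 0.002,"dz": -0.041,"rx": 0.0123,"ry": -0.031,"rz": 0},{"dx": 0,"dy": 0,"dz": 0,"rx": 0,"ry": 0,"rz": 0},{"dx": 0,"dy": 0,"dz": 0,"rx": 0,"ry": 0,"rz": 0},{"dx": 0,"dy": 0,"dz": 0,"rx": 0,"ry": 0,"rz": 0},{"dx": 0,"dy": 0,"dz": 0,"rx": 0,"ry": 0,"rz": 0},{"dx": 0,"dy": 0,"dz": 0,"rx": 0,"ry": 0,"rz": 0},{"dx": 0,"dy": 0,"dz": 0,"rx": 0,"ry": 0,"rz": 0}])

```text
t: 29.35
tcp_pos: [0.5515, -0.1956, 0.0531]
tool_rot: [0.978, 0.188, -0.086, 0.016]
force: [3.8, 0.0, 1.7]
finger_gap: 0.596
gripper_force: 75.9
```

```bash
python3 -c "
from h import *
st()"
```

```text
t 29.35 tcp [ 0.5515 -0.1956  0.0531] tip in bay mm [55.1  0.2  1. ] yaw,tilt,roll [ 0.04 10.02  0.02] F bay [ 3.6 -1.4  1.7] grip 75.85784554481506
```

Emit:
move_arm(targets=[{"dx": 0.006,"dy": 0.004,"dz": -0.041,"rx": 0.0123,"ry": -0.031,"rz": 0},{"dx": 0.006,"dy": 0.004,"dz": -0.041,"rx": 0.0123,"ry": -0.031,"rz": 0},{"dx": 0.006,"dy": 0.004,"dz": -0.041,"rx": 0.0123,"ry": -0.031,"rz": 0},{"dx": 0,"dy": 0,"dz": 0,"rx": 0,"ry": 0,"rz": 0},{"dx": 0,"dy": 0,"dz": 0,"rx": 0,"ry": 0,"rz": 0},{"dx": 0,"dy": 0,"dz": 0,"rx": 0,"ry": 0,"rz": 0},{"dx": 0,"dy": 0,"dz": 0,"rx": 0,"ry": 0,"rz": 0},{"dx": 0,"dy": 0,"dz": 0,"rx": 0,"ry": 0,"rz": 0},{"dx": 0,"dy": 0,"dz": 0,"rx": 0,"ry": 0,"rz": 0},{"dx": 0,"dy": 0,"dz": 0,"rx": 0,"ry": 0,"rz": 0}])

```text
t: 30.6
tcp_pos: [0.5518, -0.1949, 0.0493]
tool_rot: [0.98, 0.188, -0.06, 0.011]
force: [4.9, 1.5, -1.5]
finger_gap: 0.59
gripper_force: 75.5
```

```bash
python3 -c "
from h import *
st()"
```

```text
t 30.6 tcp [ 0.5518 -0.1949  0.0493] tip in bay mm [55.5  0.7  0.3] yaw,tilt,roll [0.02 6.99 0.07] F bay [ 5.1 -0.4 -1.5] grip 75.48685669898987
```

Emit:
move_arm(targets=[{"dx": 0.01,"dy": 0.003,"dz": -0.04,"rx": 0.0123,"ry": -0.031,"rz": 0},{"dx": 0.01,"dy": 0.003,"dz": -0.04,"rx": 0.0123,"ry": -0.031,"rz": 0},{"dx": 0.01,"dy": 0.003,"dz": -0.04,"rx": 0.0123,"ry": -0.031,"rz": 0},{"dx": 0.01,"dy": 0.003,"dz": -0.04,"rx": 0.0123,"ry": -0.031,"rz": 0},{"dx": 0,"dy": 0,"dz": 0,"rx": 0,"ry": 0,"rz": 0},{"dx": 0,"dy": 0,"dz": 0,"rx": 0,"ry": 0,"rz": 0},{"dx": 0,"dy": 0,"dz": 0,"rx": 0,"ry": 0,"rz": 0},{"dx": 0,"dy": 0,"dz": 0,"rx": 0,"ry": 0,"rz": 0},{"dx": 0,"dy": 0,"dz": 0,"rx": 0,"ry": 0,"rz": 0},{"dx": 0,"dy": 0,"dz": 0,"rx": 0,"ry": 0,"rz": 0}])

```text
t: 31.85
tcp_pos: [0.5523, -0.1944, 0.0455]
tool_rot: [0.982, 0.188, -0.026, 0.004]
force: [4.8, 2.7, -0.7]
finger_gap: 0.594
gripper_force: 75.7
```

```bash
python3 -c "
from h import *
st()"
```

```text
t 31.85 tcp [ 0.5523 -0.1944  0.0455] tip in bay mm [55.9  1.   0.5] yaw,tilt,roll [0.01 3.01 0.11] F bay [ 5.5  0.7 -0.7] grip 75.6872570514679
```

Emit:
move_arm(targets=[{"dx": 0.01,"dy": -0.002,"dz": -0.04,"rx": 0.0123,"ry": -0.031,"rz": 0},{"dx": 0.01,"dy": -0.002,"dz": -0.04,"rx": 0.0123,"ry": -0.031,"rz": 0},{"dx": 0.01,"dy": -0.002,"dz": -0.04,"rx": 0.0123,"ry": -0.031,"rz": 0},{"dx": 0,"dy": 0,"dz": 0,"rx": 0,"ry": 0,"rz": 0},{"dx": 0,"dy": 0,"dz": 0,"rx": 0,"ry": 0,"rz": 0},{"dx": 0,"dy": 0,"dz": 0,"rx": 0,"ry": 0,"rz": 0},{"dx": 0,"dy": 0,"dz": 0,"rx": 0,"ry": 0,"rz": 0},{"dx": 0,"dy": 0,"dz": 0,"rx": 0,"ry": 0,"rz": 0},{"dx": 0,"dy": 0,"dz": 0,"rx": 0,"ry": 0,"rz": 0},{"dx": 0,"dy": 0,"dz": 0,"rx": 0,"ry": 0,"rz": 0}])

```text
t: 33.1
tcp_pos: [0.553, -0.1945, 0.0426]
tool_rot: [0.982, 0.188, -0.0, -0.001]
force: [6.4, 1.9, -1.4]
finger_gap: 0.591
gripper_force: 75.6
```

```bash
python3 -c "
from h import *
st()"
```

```text
t 33.1 tcp [ 0.553  -0.1945  0.0426] tip in bay mm [56.   0.5  0.6] yaw,tilt,roll [-0.01  0.02  0.11] F bay [ 6.7 -0.6 -1.4] grip 75.60595750808716
```

Emit:
move_arm(targets=[{"dx": 0.02,"dy": 0.008,"dz": 0,"rx": 0,"ry": 0,"rz": 0},{"dx": 0.02,"dy": 0.008,"dz": 0,"rx": 0,"ry": 0,"rz": 0},{"dx": 0,"dy": 0,"dz": -0.02,"rx": 0,"ry": 0,"rz": 0},{"dx": 0,"dy": 0,"dz": -0.02,"rx": 0,"ry": 0,"rz": 0},{"dx": 0,"dy": 0,"dz": 0,"rx": 0,"ry": 0,"rz": 0},{"dx": 0,"dy": 0,"dz": 0,"rx": 0,"ry": 0,"rz": 0},{"dx": 0,"dy": 0,"dz": 0,"rx": 0,"ry": 0,"rz": 0},{"dx": 0,"dy": 0,"dz": 0,"rx": 0,"ry": 0,"rz": 0},{"dx": 0,"dy": 0,"dz": 0,"rx": 0,"ry": 0,"rz": 0},{"dx": 0,"dy": 0,"dz": 0,"rx": 0,"ry": 0,"rz": 0}])

```text
t: 34.35
tcp_pos: [0.5529, -0.1943, 0.042]
tool_rot: [0.982, 0.189, -0.002, -0.001]
force: [-4.5, -1.2, 5.5]
finger_gap: 0.59
gripper_force: 76.4
```

```bash
python3 -c "
from h import *
s=st();print(s['ft_torque'])"
```

```text
t 34.35 tcp [ 0.5529 -0.1943  0.042 ] tip in bay mm [56.1  0.8 -0.2] yaw,tilt,roll [0.06 0.17 0.14] F bay [-4.7  0.6  5.5] grip 76.38489246368408
[-0.16399143  0.57168973 -0.00469448]
```

Toe-wall contact and floor contact are both felt. Now I release partway, rise, and check flatness by pressing the heel end gently with shut fingers.

Emit:
move_arm(targets=[{"dx": 0,"dy": 0,"dz": 0,"rx": 0,"ry": 0,"rz": 0},{"dx": 0,"dy": 0,"dz": 0,"rx": 0,"ry": 0,"rz": 0},{"dx": 0,"dy": 0,"dz": 0,"rx": 0,"ry": 0,"rz": 0},{"dx": 0,"dy": 0,"dz": 0,"rx": 0,"ry": 0,"rz": 0},{"dx": 0,"dy": 0,"dz": 0.1,"rx": 0,"ry": 0,"rz": 0},{"dx": 0,"dy": 0,"dz": 0.3,"rx": 0,"ry": 0,"rz": 0},{"dx": 0,"dy": 0,"dz": 0.5,"rx": 0,"ry": 0,"rz": 0},{"dx": 0,"dy": 0,"dz": 0.5,"rx": 0,"ry": 0,"rz": 0},{"dx": 0,"dy": 0,"dz": 0.4,"rx": 0,"ry": 0,"rz": 0},{"dx": 0,"dy": 0,"dz": 0,"rx": 0,"ry": 0,"rz": 0}], claw=76)

```text
t: 35.6
tcp_pos: [0.555, -0.1948, 0.0882]
tool_rot: [0.982, 0.189, 0.001, 0.0]
force: [1.1, -0.5, 1.3]
finger_gap: 0.762
gripper_force: 0.0
```

```bash
python3 - <<'E'
from h import *
s=st();m=cams.camera_model('wrist');a=cams.snapshot('wrist')[:,:,::-1];cv2.imwrite('pics/w8.png',a);print(s['finger_gap'])
# pack top face: bright silver marks & label; compare label's projected y extent for tilt
g=cv2.cvtColor(a,cv2.COLOR_BGR2GRAY)
W=lambda x,y,z:proj(m,B+Rb.apply(np.array([x,y,z])/1e3))[0]
print('toe top edge pred',W(49,26,40).round(1),W(49,-26,40).round(1),'rim',W(50.3,27,14).round(1))
k=(g<75).astype(np.uint8);n,l,S,c=cv2.connectedComponentsWithStats(k)
for i in range(1,n):
  if S[i,4]>150:print(S[i],c[i].round(1))
E
```

```text
t 35.6 tcp [ 0.555  -0.1948  0.0882] tip in bay mm [57.8 -0.4 46.2] yaw,tilt,roll [ 0.04 -0.05 -0.05] F bay [ 0.8 -0.8  1.3] grip 0.0
0.7616599434012163
toe top edge pred [269.7 163.7] [365.3 163.9] rim [274.4 154.4]
[289 102  18  18 256] [297.9 110.6]
[330 102  18  19 257] [338.3 110.7]
[ 144  111   69   45 2571] [178.3 131.7]
[ 272  154   92  167 8893] [317.7 235.9]
[ 129  170  103  115 4945] [187.3 225.3]
[ 530  170  110   99 7322] [588.1 215.9]
[ 108  181   37   94 1875] [124.8 228.2]
[   41   256   558   144 37159] [318.7 354.6]
[ 12 265  58  55 484] [ 51.7 285. ]
[ 84 275  25  46 516] [ 97.1 295.2]
```

Emit:
move_arm(targets=[{"dx": -0.384,"dy": -0.153,"dz": 0,"rx": 0,"ry": 0,"rz": 0},{"dx": -0.384,"dy": -0.153,"dz": 0,"rx": 0,"ry": 0,"rz": 0},{"dx": -0.384,"dy": -0.153,"dz": 0,"rx": 0,"ry": 0,"rz": 0},{"dx": 0,"dy": 0,"dz": 0,"rx": 0,"ry": 0,"rz": 0},{"dx": 0,"dy": 0,"dz": 0,"rx": 0,"ry": 0,"rz": 0},{"dx": 0,"dy": 0,"dz": 0,"rx": 0,"ry": 0,"rz": 0},{"dx": 0,"dy": 0,"dz": 0,"rx": 0,"ry": 0,"rz": 0},{"dx": 0,"dy": 0,"dz": -0.2,"rx": 0,"ry": 0,"rz": 0},{"dx": 0,"dy": 0,"dz": -0.25,"rx": 0,"ry": 0,"rz": 0},{"dx": 0,"dy": 0,"dz": -0.2,"rx": 0,"ry": 0,"rz": 0}], claw=0)

```text
t: 36.9
tcp_pos: [0.5252, -0.2057, 0.0699]
tool_rot: [0.982, 0.189, -0.001, -0.001]
force: [-0.4, 0.3, -0.5]
finger_gap: 0.002
gripper_force: 0.0
```

Emit:
move_arm(targets=[{"dx": 0,"dy": 0,"dz": -0.04,"rx": 0,"ry": 0,"rz": 0},{"dx": 0,"dy": 0,"dz": -0.04,"rx": 0,"ry": 0,"rz": 0},{"dx": 0,"dy": 0,"dz": -0.04,"rx": 0,"ry": 0,"rz": 0},{"dx": 0,"dy": 0,"dz": -0.04,"rx": 0,"ry": 0,"rz": 0},{"dx": 0,"dy": 0,"dz": 0,"rx": 0,"ry": 0,"rz": 0},{"dx": 0,"dy": 0,"dz": 0,"rx": 0,"ry": 0,"rz": 0},{"dx": 0,"dy": 0,"dz": 0,"rx": 0,"ry": 0,"rz": 0},{"dx": 0,"dy": 0,"dz": 0,"rx": 0,"ry": 0,"rz": 0},{"dx": 0,"dy": 0,"dz": 0,"rx": 0,"ry": 0,"rz": 0},{"dx": 0,"dy": 0,"dz": 0,"rx": 0,"ry": 0,"rz": 0}])

```text
t: 38.15
tcp_pos: [0.5254, -0.2059, 0.0666]
tool_rot: [0.982, 0.189, -0.0, -0.0]
force: [0.2, -0.4, -0.1]
finger_gap: -0.004
gripper_force: 0.0
```

Emit:
move_arm(targets=[{"dx": 0,"dy": 0,"dz": -0.04,"rx": 0,"ry": 0,"rz": 0},{"dx": 0,"dy": 0,"dz": -0.04,"rx": 0,"ry": 0,"rz": 0},{"dx": 0,"dy": 0,"dz": 0,"rx": 0,"ry": 0,"rz": 0},{"dx": 0,"dy": 0,"dz": 0,"rx": 0,"ry": 0,"rz": 0},{"dx": 0,"dy": 0,"dz": 0,"rx": 0,"ry": 0,"rz": 0},{"dx": 0,"dy": 0,"dz": 0,"rx": 0,"ry": 0,"rz": 0},{"dx": 0,"dy": 0,"dz": 0,"rx": 0,"ry": 0,"rz": 0},{"dx": 0,"dy": 0,"dz": 0,"rx": 0,"ry": 0,"rz": 0},{"dx": 0,"dy": 0,"dz": 0,"rx": 0,"ry": 0,"rz": 0},{"dx": 0,"dy": 0,"dz": 0,"rx": 0,"ry": 0,"rz": 0}])

```text
t: 39.4
tcp_pos: [0.5255, -0.206, 0.0653]
tool_rot: [0.982, 0.189, -0.0, -0.0]
force: [-1.4, 0.3, 4.6]
finger_gap: -0.001
gripper_force: 2.6
```

Emit:
move_arm(targets=[{"dx": 0,"dy": 0,"dz": -0.02,"rx": 0,"ry": 0,"rz": 0},{"dx": 0,"dy": 0,"dz": -0.02,"rx": 0,"ry": 0,"rz": 0},{"dx": 0,"dy": 0,"dz": 0,"rx": 0,"ry": 0,"rz": 0},{"dx": 0,"dy": 0,"dz": 0,"rx": 0,"ry": 0,"rz": 0},{"dx": 0,"dy": 0,"dz": 0,"rx": 0,"ry": 0,"rz": 0},{"dx": 0,"dy": 0,"dz": 0,"rx": 0,"ry": 0,"rz": 0},{"dx": 0,"dy": 0,"dz": 0,"rx": 0,"ry": 0,"rz": 0},{"dx": 0,"dy": 0,"dz": 0,"rx": 0,"ry": 0,"rz": 0},{"dx": 0,"dy": 0,"dz": 0,"rx": 0,"ry": 0,"rz": 0},{"dx": 0,"dy": 0,"dz": 0,"rx": 0,"ry": 0,"rz": 0}])

```text
t: 40.65
tcp_pos: [0.5255, -0.206, 0.0652]
tool_rot: [0.982, 0.189, -0.0, -0.0]
force: [-1.6, 1.0, 11.3]
finger_gap: -0.002
gripper_force: 5.7
```

The pack is flat and firm on the floor: only 0.1 mm of give for 7 N more. I lift away and check the latch's back edge against the first view.

Emit:
move_arm(targets=[{"dx": 0,"dy": 0,"dz": 0.3,"rx": 0,"ry": 0,"rz": 0},{"dx": 0,"dy": 0,"dz": 0.6,"rx": 0,"ry": 0,"rz": 0},{"dx": -0.1,"dy": -0.08,"dz": 0.9,"rx": 0,"ry": 0,"rz": 0},{"dx": -0.1,"dy": -0.08,"dz": 1,"rx": 0,"ry": 0,"rz": 0},{"dx": -0.1,"dy": -0.08,"dz": 1,"rx": 0,"ry": 0,"rz": 0},{"dx": -0.1,"dy": -0.08,"dz": 1,"rx": 0,"ry": 0,"rz": 0},{"dx": -0.1,"dy": -0.08,"dz": 1,"rx": 0,"ry": 0,"rz": 0},{"dx": -0.1,"dy": -0.08,"dz": 1,"rx": 0,"ry": 0,"rz": 0},{"dx": -0.1,"dy": -0.08,"dz": 0.8,"rx": 0,"ry": 0,"rz": 0},{"dx": 0,"dy": 0,"dz": 0,"rx": 0,"ry": 0,"rz": 0}])

```text
t: 41.9
tcp_pos: [0.5089, -0.2207, 0.2557]
tool_rot: [0.982, 0.188, 0.001, 0.001]
force: [-0.1, -0.8, 0.2]
finger_gap: 0.005
gripper_force: 0.0
```

```bash
python3 - <<'E'
from h import *
import pickle
s=st();m2=cams.camera_model('wrist');a2=cams.snapshot('wrist')[:,:,::-1].copy();cv2.imwrite('pics/w9.png',a2)
for n,m,a in(('before',pickle.load(open('w1.pkl','rb')),cv2.imread('pics/w2.png')),('after',m2,a2)):
  g=cv2.cvtColor(a,cv2.COLOR_BGR2GRAY).astype(np.float32)
  W=lambda x,y,z=30:proj(m,B+Rb.apply(np.array([x,y,z])/1e3))[0]
  for y in(-8,0,8):
    xs=np.arange(-75,-20,1.);v=[cv2.getRectSubPix(g,(1,1),tuple(W(x,y)))[0,0] for x in xs]
    print(n,y,[int(q) for q in v])
# pack on top plane: silver/label mark centre check at z=40
  
g=cv2.cvtColor(a2,cv2.COLOR_BGR2GRAY).astype(np.float32)
W=lambda x,y,z:proj(m2,B+Rb.apply(np.array([x,y,z])/1e3))[0]
for x in(40,0,-35):
  ys=np.arange(-36,37,1.);v=[int(cv2.getRectSubPix(g,(1,1),tuple(W(x,y,40)))[0,0]) for y in ys];d=ys[np.array(v)<75];print(x,'dark y',d.min(),d.max())
E
```

```text
t 41.9 tcp [ 0.5089 -0.2207  0.2557] tip in bay mm [  5.3  -7.3 213.8] yaw,tilt,roll [ 0.03 -0.11 -0.16] F bay [-0.4 -0.7  0.2] grip 0.0
before -8 [148, 144, 144, 146, 146, 146, 147, 147, 147, 147, 146, 144, 137, 117, 84, 60, 45, 41, 43, 43, 43, 44, 41, 40, 39, 40, 41, 41, 41, 42, 57, 89, 125, 145, 150, 150, 150, 151, 151, 150, 150, 150, 150, 150, 149, 150, 151, 151, 151, 152, 152, 152, 152, 153, 151]
before 0 [146, 146, 147, 147, 147, 146, 147, 147, 147, 146, 146, 146, 144, 130, 103, 71, 47, 39, 41, 42, 42, 42, 41, 40, 40, 40, 40, 41, 41, 41, 52, 81, 117, 139, 148, 149, 149, 151, 150, 150, 150, 152, 151, 150, 151, 152, 152, 152, 151, 151, 151, 152, 152, 151, 151]
before 8 [146, 145, 146, 147, 146, 146, 147, 146, 145, 146, 146, 143, 137, 120, 87, 61, 47, 42, 42, 41, 41, 42, 40, 40, 39, 38, 40, 41, 39, 40, 55, 89, 126, 145, 150, 149, 149, 150, 151, 150, 150, 151, 151, 150, 151, 150, 149, 150, 151, 152, 153, 152, 153, 152, 152]
after -8 [151, 150, 150, 151, 152, 152, 152, 152, 151, 151, 151, 150, 141, 122, 92, 62, 47, 40, 40, 42, 40, 40, 39, 37, 38, 38, 37, 37, 36, 33, 35, 37, 39, 40, 41, 39, 41, 39, 39, 39, 40, 44, 57, 79, 93, 97, 98, 99, 97, 97, 97, 97, 98, 98, 98]
after 0 [152, 152, 152, 151, 152, 152, 152, 151, 151, 152, 153, 151, 147, 135, 106, 68, 47, 41, 39, 38, 38, 37, 40, 36, 36, 37, 37, 35, 34, 34, 36, 36, 37, 39, 40, 38, 37, 38, 39, 39, 39, 44, 58, 78, 95, 98, 98, 98, 99, 99, 98, 98, 97, 98, 98]
after 8 [152, 152, 151, 151, 151, 151, 151, 151, 153, 153, 152, 150, 143, 127, 97, 63, 45, 40, 39, 39, 41, 41, 39, 37, 35, 34, 35, 35, 34, 33, 34, 36, 38, 39, 38, 40, 39, 40, 38, 39, 39, 43, 56, 80, 93, 95, 97, 97, 97, 97, 97, 96, 97, 98, 98]
40 dark y -25.0 25.0
0 dark y -25.0 25.0
-35 dark y -25.0 25.0
```

The latch's back edge is within about 0.2 mm of its rest position, and the pack is flat, central and released. Handing in.

```bash
python3 -c "
from station import order
print(order.sign_off())"
```

```text
the job is handed in; nothing more can be done
None
```

The battery pack is in the bay: it lies flat and firm on the floor, the latch's back edge is within about 0.2 mm of where it started, and the gripper is clear; I handed the job in at about 42 s, and the sign-off gave no verdict.

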